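Fetch the sample pot from behind the specimen jars and put it on the balance

TASK

The small purple-lidded sample pot in the white tray is hemmed in by three tall specimen jars: first stand all three jars upright on the green bench mat, then take the pot and set it in the middle of the balance pan, and finally return each jar to the very spot in the tray where it stood. Set the glass down gently, do not tip any of it, and leave the vial and the shell in the tray and the covered dish on the bench where they are.

Things in the scene. Friction and masses are not known exactly. Their poses are not given: they have to be found in the camera images.
- jar_red: Red-lidded clear specimen jar holding pale oyster shells. Straight and round: glass 60 mm in diameter, lid 62 mm in diameter over the top 22 mm, 130 mm tall in all, 0.22 to 0.4 kg. Starts standing in the tray on one of the three large dark pads; which pad is chosen afresh each time. Origin: centre of its underside; z up.
- jar_blue: Blue-lidded clear specimen jar holding dark green seaweed. Straight and round: glass 60 mm in diameter, lid 62 mm in diameter over the top 22 mm, 130 mm tall in all, 0.22 to 0.4 kg. Starts standing in the tray on one of the three large dark pads; which pad is chosen afresh each time. Origin: centre of its underside; z up.
- jar_yellow: Yellow-lidded clear specimen jar holding sandy-orange coral pieces. Straight and round: glass 60 mm in diameter, lid 62 mm in diameter over the top 22 mm, 130 mm tall in all, 0.22 to 0.4 kg. Starts standing in the tray on one of the three large dark pads; which pad is chosen afresh each time. Origin: centre of its underside; z up.
- pot: The sample pot to be weighed: low round amber pot with a purple lid, 52 mm in diameter (glass below the lid 50 mm), 42 mm tall, about 0.13 kg. Stands on the small dark pad in the tray between the jars. Origin: centre of its underside; z up.
- tray: White tray, fixed, 200 mm (its x) by 260 mm (its y), rim 24 mm high, flange 12 mm wide, floor 4 mm thick. Origin: centre of its underside; its -x side faces roughly the robot. Flat dark pads on the floor mark the places, x, y: pot (20, 0) mm, jars (40, 56), (40, -56), (-40, 0) mm. Jars stand about 4 mm from the pot (no room for a finger) and 36 to 50 mm from one another.
- balance: White electronic bench balance, fixed, 270 mm along its x and 200 mm along its y, display at its -x end, standing to the left or to the right of the tray. Round steel pan 120 mm in diameter; the pan's top is flat and 68 mm above the bench and does not give. Origin: on the bench directly under the pan's centre; z up.
- mat: Green rubber bench mat with a thin pale border line, fixed, 250 mm along its x, 200 mm along its y, 3 mm thick, lying on the side of the tray opposite the balance; empty at the start. Origin: centre of its underside; z up.
- vial: Bystander: small clear vial with a white cap, 27 mm in diameter, 52 mm tall, 30 g, standing loose in a front corner of the tray. Origin: centre of its underside.
- shell: Bystander: pinkish scallop shell, about 50 mm across and 14 mm high, 30 g, lying loose in the other front corner of the tray. Origin: centre of its underside.
- petri: Bystander: clear covered petri dish, 90 mm in diameter, 16 mm high, 60 g, with a coral-coloured shell inside, loose on the bench between tray and robot. Origin: centre of its underside.

How it is judged:
By the outcome, as a careful person would: the job done as asked, in the order asked, and still so for the second after the job is handed in, with the robot touching nothing.
It also fails if it takes over 144 s, if anything falls off the work surface, if the arm or the gripper's body presses on something with over 40 N, if the wrist force passes 120 N, or if a joint passes its speed limit or range.

ROBOT

A 7-joint arm with a two-finger parallel gripper is mounted at the origin on the work surface. World frame = base frame: x ahead of the robot, y to its left, z up, the work surface at z = 0. Lengths are in mm, angles in rad, forces in N, time in s.
With the tool pointing down it reaches from about 400 to 850 mm from the base axis. Payload 4.5 kg.
Tool frame: the origin (TCP) lies at the very end of the fingers, on their centre line; the grasp point (between the pads) lies 19 mm behind it; z points along the fingers, y is the line along which they close (so a half turn about z gives the same grasp; the last joint's range is limited). The gripper opens to 88 mm and grips with 3 to 60 N. Pads are 18 mm wide; open, the fingers measure 123 mm over their backs; the gripper's body (75 mm by 187 mm) begins 45 mm behind the grasp point.
Start: joints at [-1.16, 0.689, -0.195, 1.565, 0.157, 0.902, -0.215], TCP at [229.949, 581.186, 238.743] pointing down, gripper open.
Joint ranges: [-3.01, 3.01], [-0.46, 2.08], [-1.47, 1.51], [0.13, 2.56], [-1, 4.14], [0.04, 2.09], [-2.66, 2.66]. Speed limits (rad/s): [2.57, 2.57, 3.14, 3.14, 3.14, 3.14, 3.14].

INTERFACE

Orientations are given as a unit quaternion [x, y, z, w].
In Python, from cell import readout, cams, robot gives the robot as it stands. The module is installed in compiled form; this text tells all that it offers.
- The arm moves only by the tool arm_command, never from a script. Its argument "moves" is a list of rows, each an object with "delta_pos": the shift along the tool's x, y, z normalised to -1 to 1, where 1 is 0.25 m, a list of three; "roll": the turn about the tool's z normalised to -1 to 1, where 1 is 360 degrees. A call has 1 to 12 rows; each row is the pose to reach, as a shift and turn from the pose commanded when the call began, along the tool's axes at that moment, turning the shorter way round; what a row does not reach only later rows make up. A row lasts 1/8 s, in which the tool goes at most 62.5 mm and 10.7 degrees, less where a joint would pass 70% of its speed; a pose out of reach is approached as far as the arm can. A call with a number of a shift or a turn outside -1 to 1 is refused whole. A call with a gripper value outside its range is refused whole. "fingers" is the opening, from 0 (shut) to 1 (fully open), set as the call begins (left out, the last holds). The fingers move at their own pace and stop on an object; "grip_force" is the grip in N (left out, the last holds). Time passes only in rows, so rows that repeat a pose let the fingers close. It gives the time, the measured TCP pose, the force, the opening and the grip force at its end, in the units of the state.
- readout.get_obs(): the state, without advancing time (a new reading comes with each control period).
- cams.capture(name): name is "scene" or "top"; returns the picture (420x560x3 uint8, red, green, blue); there is no depth.
- cams.get_calibration(name): a dict with "K" (3x3 intrinsics, pixels), "R" (3x3) and "t" (3): a world point X has camera coordinates R X + t. Camera axes: x right, y down, z forward; pixel columns grow to the right and rows downward; lengths in mm; the calibration is good to about 2 mm. A picture is of the moment at which its call begins. get_calibration takes no time and is no camera call.
- robot.finish_job(): hands the job in; it is judged then, once.
The state is a dict: "t": time; "q": joint angles; "dq": joint speeds; "joint_torque": joint torques, N m; "eef_pos": TCP position; "ee_rot": TCP orientation; "contact_force": force on the tool from outside, world axes, zero at the start; "torque": the same for the moment, N m; "width": opening from 0.0 (shut) to 1.0 (fully open); "finger_force": force on a finger pad.
Only numpy, scipy, OpenCV 4.12 (cv2) and the standard library are available. Lean on these libraries where they do the work, as an engineer would, in place of code of your own. Each camera call takes 0.05 s, during which the arm holds its last target. There are 200 camera calls.

## Working session

There is one attempt and no reset: what is moved stays moved. The work goes in short steps, Python scripts to look and compute and a tool call to move; the robot and the scene stay as the last step left them, time stands still between calls to the robot, and variables do not carry over. Pictures are saved under pics/ and viewed, at most 14 in all, crops included, and the job is handed in when it is done.

Besides the shell and the picture viewer there is one more tool, called after "Call:" as name(argument=value, ...) on one line, values as JSON. arm_command: Moves the arm, as the interface text tells. Scaled input: -1 to 1 covers 0.25 m each way for a shift and 360 degrees each way for a turn. Its arguments: {"type":"object","properties":{"moves":{"type":"array"},"fingers":{"type":"number"},"grip_force":{"type":"number"}},"required":["moves"]}

```bash
mkdir -p pics; python3 - <<'E'
from cell import readout,cams,robot
import cv2,numpy as np
np.set_printoptions(precision=4,suppress=True)
for n in ["scene","top"]:
    im=cams.capture(n); cv2.imwrite(f"pics/{n}0.png",cv2.resize(im[...,::-1],(784,588),interpolation=cv2.INTER_CUBIC))
    c=cams.get_calibration(n); print(n,c['K'],c['R'],c['t'], -c['R'].T@c['t'])
print(readout.get_obs())
E
```

```text
scene [[477.3213   0.     277.4801]
 [  0.     477.3213 209.2668]
 [  0.       0.       1.    ]] [[-0.8783 -0.478   0.0145]
 [-0.3927  0.7038 -0.592 ]
 [ 0.2728 -0.5256 -0.8058]] [456.8468 249.2101 849.9125] [267.2867 489.6633 825.8048]
top [[459.3424   0.     281.6058]
 [  0.     459.3424 211.086 ]
 [  0.       0.       1.    ]] [[ 0.0038 -0.9996  0.0271]
 [-0.9888 -0.0078 -0.149 ]
 [ 0.1492 -0.0263 -0.9885]] [ -11.5238  514.2002 1003.5142] [ 358.7852   18.8119 1068.8754]
{'t': 0.1, 'q': array([-1.1602,  0.6899, -0.1946,  1.5662,  0.1573,  0.9025, -0.2151]), 'dq': array([-0.0027, -0.0018,  0.0001, -0.0012, -0.0017, -0.0015, -0.0006]), 'joint_torque': array([ -0.0033, -52.85  ,  -1.2719, -15.3838,  -0.0526,   0.0019,
         0.0001]), 'eef_pos': array([229.7904, 580.635 , 237.9934]), 'ee_rot': array([ 0.1872,  0.9823, -0.0008, -0.0001]), 'contact_force': array([ 0.4187, -0.0896, -0.9531]), 'torque': array([ 0.0024, -0.0094,  0.0147]), 'finger_force': 0.0, 'width': 0.998271601905732}
```

View pics/scene0.png

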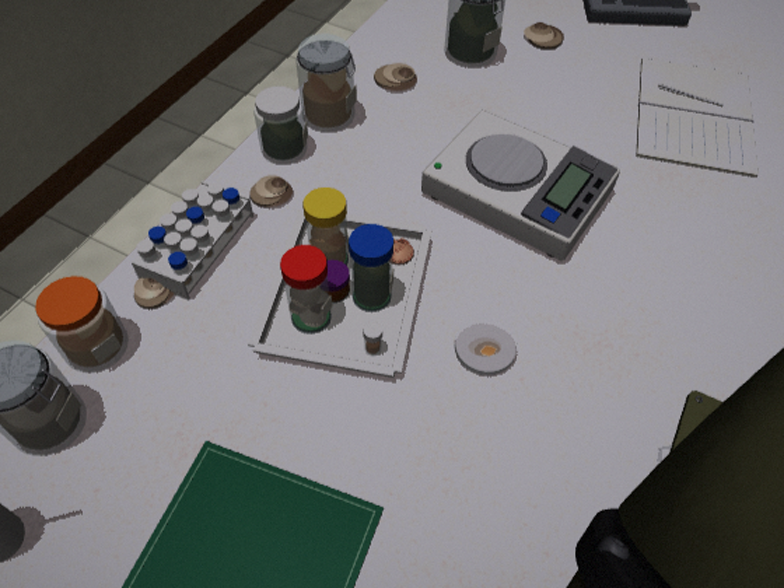

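View pics/top0.png

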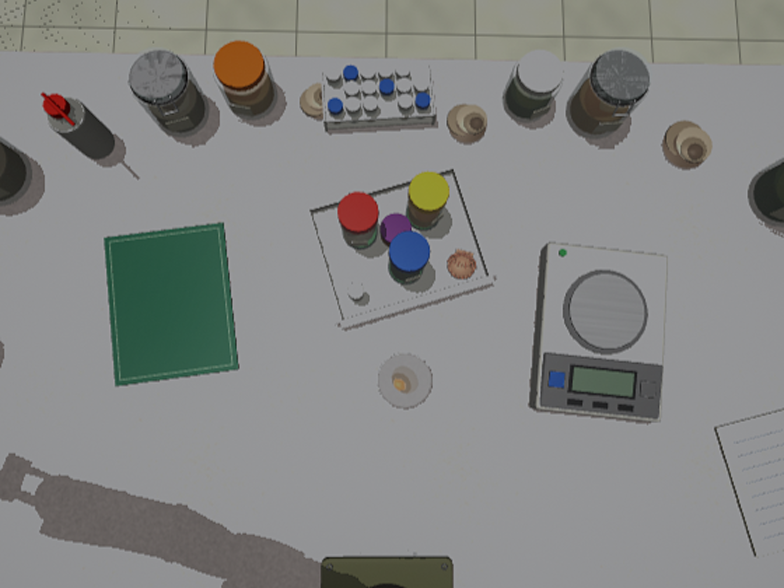

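The scene picture shows three jars around the pot, the mat on the near left and the balance on the far right. In the top picture (pixels scaled by 1.4):
- Lids: red (358,212), blue (409,252), yellow (428,191), pot (396,229).
- Tray corners are about (311,211), (453,171), (493,281) and (341,326).
- Mat corners are (105,238), (223,224), (238,370) and (116,384).
- Pan centre is (605,312), vial (357,292), shell (461,264) and petri (405,381).

```bash
cat > h.py <<'E'
from cell import readout,cams,robot
import cv2,numpy as np
from scipy.optimize import least_squares
np.set_printoptions(precision=1,suppress=True)
A=np.linspace(0,2*np.pi,72,endpoint=False)
def proj(n,P):
    c=cams.get_calibration(n);q=np.asarray(P)@c['R'].T+c['t'];q=q@c['K'].T;return q[:,:2]/q[:,2:]
def ray(n,uv,z):
    c=cams.get_calibration(n);d=c['R'].T@np.linalg.inv(c['K'])@np.r_[uv,1];o=-c['R'].T@c['t'];return (o+d*(z-o[2])/d[2])[:2]
def hullc(n,x,y,z0,z1,r):
    P=[[x+r*np.cos(a),y+r*np.sin(a),z] for a in A for z in (z0,z1)]
    m=cv2.moments(cv2.convexHull(proj(n,P).astype(np.float32)));return np.array([m['m10'],m['m01']])/m['m00']
HUE={'red':(176,4),'blue':(108,120),'yellow':(24,33),'purple':(138,158)}
def blob(im,col,roi=None):
    h=cv2.cvtColor(im,cv2.COLOR_RGB2HSV);lo,hi=HUE[col];H=h[...,0]
    m=((H>=lo)|(H<=hi)) if lo>hi else (H>=lo)&(H<=hi)
    m=(m&(h[...,1]>120)&(h[...,2]>40)).astype(np.uint8)
    if roi: k=np.zeros_like(m);k[roi[1]:roi[3],roi[0]:roi[2]]=1;m*=k
    m=cv2.morphologyEx(m,cv2.MORPH_OPEN,np.ones((3,3)))
    N,l,s,c=cv2.connectedComponentsWithStats(m);i=1+np.argmax(s[1:,4]);return c[i],s[i]
def lid(n,im,col,zt,roi=None,r=31,h=22):
    c,s=blob(im,col,roi)
    f=least_squares(lambda p:hullc(n,p[0],p[1],zt-h,zt,r)-c,ray(n,c,zt));return f.x,c,s
E
python3 - <<'E'
from h import *
u=lambda a:(np.array(a)+.5)/1.4-.5
roi={'top':(215,110,355,240),'scene':(180,120,300,260)}
for n in ['top','scene']:
    im=cams.capture(n)
    for c in ['red','blue','yellow']: print(n,c,*lid(n,im,c,134,roi[n]))
    cc,s=blob(im,'purple',roi[n]);print(n,'pot',cc,s,ray(n,cc,44))
    if n=='top':
        J=np.array([lid(n,im,c,134,roi[n])[0] for c in ['red','blue','yellow']])
        cv2.imwrite('pics/crop.png',cv2.resize(im[110:240,215:365,::-1],None,fx=4.6,fy=4.6,interpolation=cv2.INTER_CUBIC))
# tray fit; top view left = +y
T=np.array([[40,56],[-40,0],[40,-56]])
def tf(p,Q): c,s=np.cos(p[2]),np.sin(p[2]);return Q@np.array([[c,s],[-s,c]])+p[:2]
f=least_squares(lambda p:(tf(p,T)-J).ravel(),[600,0,0]);print('tray',f.x,np.degrees(f.x[2]),f.fun, 'pot',tf(f.x,np.array([[20,0]])))
for k,c in zip('mat mat mat mat pan petri vial'.split(),[(105,238),(223,224),(238,370),(116,384),(605,312),(405,381),(357,292)]):
    print(k,ray('top',u(c),{'mat':3,'pan':68,'petri':16,'vial':56}[k]))
for c in [(311,211),(453,171),(493,281),(341,326)]: print('tray c',ray('top',u(c),24))
print('pan scene',ray('scene',u((507,160)),68), [ray('scene',u(c),3) for c in [(207,443),(382,510)]])
E
```

```text
top red [629.2  49.8] [255.4 151.2] [241 137  29  29 668]
top blue [569.5 -27.4] [292.  179.1] [278 165  29  29 666]
top yellow [663.6 -57.8] [306.  136.2] [292 123  29  28 632]
top pot [282.3 160.6] [274 153  19  19 236] [630.8  -9.5]
scene red [626.1  47.8] [216.7 190.3] [200 175  34  32 864]
scene blue [566.6 -23.3] [263.9 173.9] [249 160  32  31 746]
scene yellow [658.4 -57.4] [231.3 144.5] [217 134  30  22 521]
scene pot [240.4 194.4] [234 186  15  18 232] [617.6 -16.5]
tray [608.1 -15.8   0.3] 17.400121887209288 [ 0.3 -0.2  0.4 -0.4 -0.7  0.6] pot [[627.2  -9.8]]
mat [613.8 477. ]
mat [640.2 281.3]
mat [394.6 246.3]
mat [371.1 442.3]
pan [ 486.4 -341.2]
petri [377.7 -26.8]
vial [517.2  51.6]
tray c [658.5 131.1]
tray c [ 731.4 -107.6]
tray c [ 542.4 -172.1]
tray c [465.9  77.9]
pan scene [ 483.5 -340.2] [array([637., 282.]), array([394.3, 248.6])]
```

View pics/crop.png

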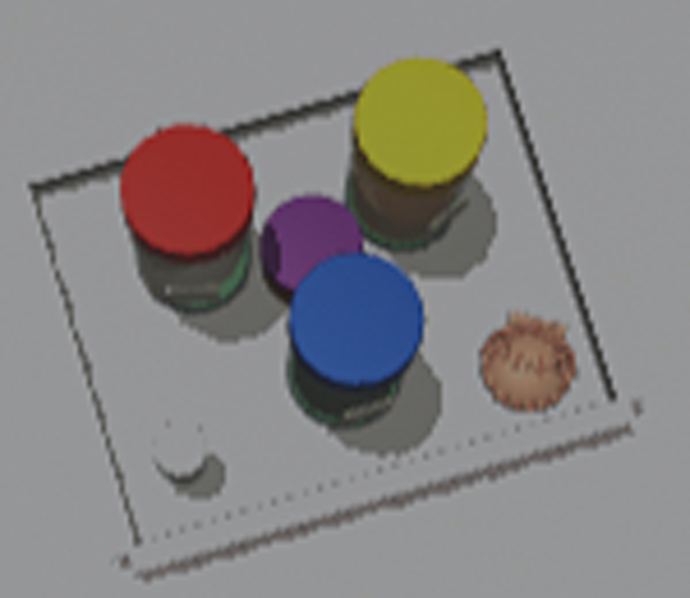

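The crop shows the lids as near-round discs: red centre (187,190), yellow (420,121), blue (356,319) at 4.6x. The tray's far inner corners are at (35,187) and (498,52). The two views disagree by 3–5 mm, so I'll check whether the masks cover the lid's side or only its top face.

```bash
python3 - <<'E'
from h import *
roi={'top':(215,110,355,240),'scene':(180,120,300,260)}
cols=['red','blue','yellow']
for h in (22,.5):
  R={}
  for n in ['top','scene']:
    im=cams.capture(n)
    for c in cols:
        x,cc,s=lid(n,im,c,135,roi[n],h=h)
        P=proj(n,[[x[0]+31*np.cos(a),x[1]+31*np.sin(a),z] for a in A for z in (135,135-h)])
        R[n,c]=x; print(h,n,c,x,'pred',np.ptp(P,0),'meas',s[2:4],s[4],cv2.contourArea(cv2.convexHull(P.astype(np.float32))))
  T=np.array([[40,56],[-40,0],[40,-56]])
  def tf(p,Q): c,s=np.cos(p[2]),np.sin(p[2]);return Q@np.array([[c,s],[-s,c]])+p[:2]
  for n in ['top','scene']:
    f=least_squares(lambda p:(tf(p,T)-np.array([R[n,c] for c in cols])).ravel(),[600,0,0]);print(n,f.x[:2],np.degrees(f.x[2]),f.fun)
E
```

```text
22 top red [628.7  49.7] pred [29.6 31.2] meas [29 30] 670 737.1606506758835
22 top blue [569.3 -27.4] pred [30.  31.1] meas [29 29] 666 735.1813402485568
22 top yellow [663.3 -57.7] pred [29.8 31.2] meas [29 28] 632 732.1293863190804
22 scene red [625.5  48.4] pred [34.2 33.2] meas [34 32] 867 918.8161367462017
22 scene blue [568.  -29.2] pred [32.5 31.9] meas [32 31] 758 857.9861414695624
22 scene yellow [664.2 -65.7] pred [31.4 29.9] meas [30 22] 520 771.090085217962
top [607.7 -15.8] 17.49096264470154 [ 0.3 -0.1  0.3 -0.4 -0.6  0.5]
scene [606.5 -19.5] 17.288139781014813 [ 2.6 -2.6  0.3 -2.1 -2.9  4.7]
0.5 top red [626.2  49.4] pred [29.6 28.8] meas [29 30] 666 668.6317374348873
0.5 top blue [567.4 -27.4] pred [29.8 29.2] meas [29 29] 667 682.5132786342874
0.5 top yellow [660.3 -56.9] pred [29.3 28.4] meas [29 28] 633 652.7892681532539
0.5 scene red [620.3  54.9] pred [33.7 26.4] meas [34 32] 867 698.8778192376485
0.5 scene blue [563.8 -22.1] pred [32.7 25. ] meas [32 31] 752 642.8138040693011
0.5 scene yellow [658.2 -57.3] pred [31.2 22.8] meas [30 22] 522 557.787981127156
top [605.2 -15.6] 17.566624338154387 [ 0.3  0.4 -0.3 -0.4  0.  -0. ]
scene [601.4 -12.2] 17.427116105821174 [ 2.5 -1.7 -0.6 -2.1 -1.9  3.7]
```

Call:
arm_command(moves=[{"delta_pos": [0, 0, 0], "roll": -0.02}, {"delta_pos": [0, 0, 0], "roll": -0.04}, {"delta_pos": [0, 0, 0], "roll": -0.06}, {"delta_pos": [0, 0, 0], "roll": -0.06}, {"delta_pos": [0, 0, 0], "roll": -0.06}], fingers=1, grip_force=25)

```text
t: 1.02
eef_pos: [230.0, 581.2, 238.7]
ee_rot: [0.001, 1.0, 0.0, 0.0]
contact_force: [-0.4, -0.4, 0.7]
width: 0.999
finger_force: 0.0
```

Call:
arm_command(moves=[{"delta_pos": [-0.15, -0.15, 0], "roll": 0}, {"delta_pos": [-0.32, -0.32, 0], "roll": 0}, {"delta_pos": [-0.49, -0.49, 0], "roll": 0}, {"delta_pos": [-0.66, -0.66, 0], "roll": 0}, {"delta_pos": [-0.83, -0.83, 0], "roll": 0}, {"delta_pos": [-1, -1, 0], "roll": 0}, {"delta_pos": [-1, -1, 0], "roll": 0}])

```text
t: 1.9
eef_pos: [484.8, 325.2, 238.4]
ee_rot: [0.006, 1.0, -0.002, 0.001]
contact_force: [-0.1, 0.6, -0.1]
width: 0.997
finger_force: 0.0
```

Call:
arm_command(moves=[{"delta_pos": [-0.1, -0.18, 0], "roll": 0}, {"delta_pos": [-0.22, -0.38, 0], "roll": 0}, {"delta_pos": [-0.34, -0.58, 0], "roll": 0}, {"delta_pos": [-0.46, -0.78, 0], "roll": 0}, {"delta_pos": [-0.584, -1, 0], "roll": 0}, {"delta_pos": [-0.584, -1, 0], "roll": 0}])

```text
t: 2.65
eef_pos: [628.2, 74.9, 238.2]
ee_rot: [0.005, 1.0, -0.002, 0.001]
contact_force: [-0.3, 1.4, 0.1]
width: 1.003
finger_force: 0.0
```

Call:
arm_command(moves=[{"delta_pos": [0, -0.129, 0], "roll": 0}, {"delta_pos": [0, -0.129, 0], "roll": 0}, {"delta_pos": [0, -0.129, 0], "roll": 0}, {"delta_pos": [0, -0.129, 0], "roll": 0}])

```text
t: 3.15
eef_pos: [625.8, 51.5, 238.9]
ee_rot: [-0.001, 1.0, 0.001, 0.0]
contact_force: [0.5, -0.5, 0.3]
width: 1.001
finger_force: 0.0
```

```bash
python3 - <<'E'
from h import *
o=readout.get_obs();print(o['eef_pos'],o['ee_rot'],o['q'])
n='scene';im=cams.capture(n);cv2.imwrite('pics/s1.png',cv2.resize(im[60:300,120:400,::-1],None,fx=2.5,fy=2.5,interpolation=cv2.INTER_CUBIC))
E
```

```text
[625.8  51.5 238.9] [-0.  1.  0.  0.] [ 0.   0.7 -0.4  1.6  0.3  0.9  1.2]
```

View pics/s1.png

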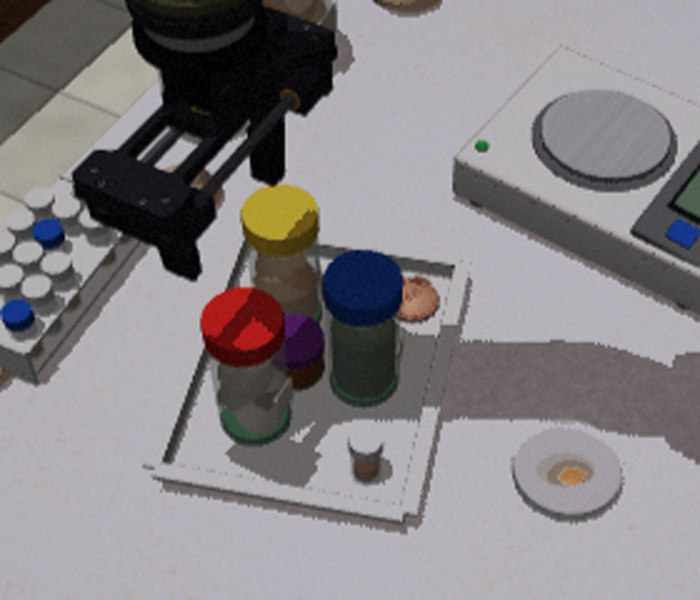

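The gripper hangs open above the red jar, with fingertips at crop (190,278) and (268,180). They straddle the spot where red will be once lowered, and all the jars are undisturbed.

Call:
arm_command(moves=[{"delta_pos": [0, 0, 0.12], "roll": 0}, {"delta_pos": [0, 0, 0.25], "roll": 0}, {"delta_pos": [0, 0, 0.36], "roll": 0}, {"delta_pos": [0, 0, 0.45], "roll": 0}, {"delta_pos": [0, 0, 0.51], "roll": 0}, {"delta_pos": [0, 0, 0.54], "roll": 0}, {"delta_pos": [0, 0, 0.54], "roll": 0}, {"delta_pos": [0, 0, 0.54], "roll": 0}, {"delta_pos": [0, 0, 0.54], "roll": 0}])

```text
t: 4.32
eef_pos: [626.6, 49.0, 104.5]
ee_rot: [-0.0, 1.0, 0.0, 0.001]
contact_force: [0.8, 0.5, 0.3]
width: 0.999
finger_force: 0.0
```

Call:
arm_command(moves=[{"delta_pos": [0, 0, 0], "roll": 0}, {"delta_pos": [0, 0, 0], "roll": 0}, {"delta_pos": [0, 0, 0], "roll": 0}, {"delta_pos": [0, 0, 0], "roll": 0}, {"delta_pos": [0, 0, 0], "roll": 0}, {"delta_pos": [0, 0, 0], "roll": 0}, {"delta_pos": [0, 0, 0], "roll": 0}, {"delta_pos": [0, 0, 0], "roll": 0}], fingers=0.72)

```text
t: 5.32
eef_pos: [626.1, 49.0, 103.7]
ee_rot: [-0.0, 1.0, 0.0, 0.0]
contact_force: [-0.3, -0.9, -0.1]
width: 0.717
finger_force: 0.0
```

Call:
arm_command(moves=[{"delta_pos": [0, 0, 0], "roll": 0}, {"delta_pos": [0, 0, 0], "roll": 0}, {"delta_pos": [0, 0, 0], "roll": 0}, {"delta_pos": [0, 0, 0], "roll": 0}, {"delta_pos": [0, 0, -0.01], "roll": 0}, {"delta_pos": [0, 0, -0.03], "roll": 0}, {"delta_pos": [0, 0, -0.06], "roll": 0}, {"delta_pos": [0, 0, -0.1], "roll": 0}, {"delta_pos": [0, 0, -0.14], "roll": 0}, {"delta_pos": [0, 0, -0.18], "roll": 0}, {"delta_pos": [0, 0, -0.2], "roll": 0}, {"delta_pos": [0, 0, -0.2], "roll": 0}], fingers=0, grip_force=25)

```text
t: 6.82
eef_pos: [626.3, 49.1, 154.2]
ee_rot: [-0.0, 1.0, 0.0, 0.0]
contact_force: [-0.2, 0.1, -2.3]
width: 0.691
finger_force: 25.0
```

Call:
arm_command(moves=[{"delta_pos": [0.016, 0.026, -0.02], "roll": 0}, {"delta_pos": [0.049, 0.078, -0.05], "roll": 0}, {"delta_pos": [0.098, 0.157, -0.08], "roll": 0}, {"delta_pos": [0.155, 0.249, -0.1], "roll": 0}, {"delta_pos": [0.212, 0.34, -0.1], "roll": 0}, {"delta_pos": [0.269, 0.432, -0.1], "roll": 0}, {"delta_pos": [0.326, 0.523, -0.1], "roll": 0}, {"delta_pos": [0.384, 0.615, -0.1], "roll": 0}, {"delta_pos": [0.441, 0.706, -0.1], "roll": 0}, {"delta_pos": [0.498, 0.798, -0.1], "roll": 0}, {"delta_pos": [0.555, 0.889, -0.1], "roll": 0}, {"delta_pos": [0.612, 0.981, -0.1], "roll": 0}])

```text
t: 8.32
eef_pos: [470.9, 296.6, 179.4]
ee_rot: [-0.001, 1.0, 0.001, -0.0]
contact_force: [-0.4, 0.1, -3.0]
width: 0.693
finger_force: 25.0
```

Call:
arm_command(moves=[{"delta_pos": [0.057, 0.092, 0], "roll": 0}, {"delta_pos": [0.106, 0.17, 0.02], "roll": 0}, {"delta_pos": [0.147, 0.235, 0.05], "roll": 0}, {"delta_pos": [0.18, 0.288, 0.1], "roll": 0}, {"delta_pos": [0.196, 0.314, 0.14], "roll": 0}, {"delta_pos": [0.204, 0.327, 0.18], "roll": 0}, {"delta_pos": [0.204, 0.327, 0.2], "roll": 0}, {"delta_pos": [0.204, 0.327, 0.2], "roll": 0}, {"delta_pos": [0.204, 0.327, 0.2], "roll": 0}])

```text
t: 9.45
eef_pos: [422.5, 375.6, 129.0]
ee_rot: [0.0, 1.0, 0.0, 0.0]
contact_force: [0.9, -0.2, -2.5]
width: 0.698
finger_force: 25.0
```

Call:
arm_command(moves=[{"delta_pos": [0, 0, 0.03], "roll": 0}, {"delta_pos": [0, 0, 0.06], "roll": 0}, {"delta_pos": [0, 0, 0.08], "roll": 0}, {"delta_pos": [0, 0, 0.09], "roll": 0}, {"delta_pos": [0, 0, 0.094], "roll": 0}, {"delta_pos": [0, 0, 0.098], "roll": 0}, {"delta_pos": [0, 0, 0.101], "roll": 0}, {"delta_pos": [0, 0, 0.104], "roll": 0}, {"delta_pos": [0, 0, 0.104], "roll": 0}, {"delta_pos": [0, 0, 0.104], "roll": 0}])

```text
t: 10.7
eef_pos: [422.0, 376.0, 102.8]
ee_rot: [-0.0, 1.0, 0.0, 0.0]
contact_force: [-0.9, 0.5, -2.6]
width: 0.693
finger_force: 25.0
```

Call:
arm_command(moves=[{"delta_pos": [0, 0, 0.002], "roll": 0}, {"delta_pos": [0, 0, 0.004], "roll": 0}, {"delta_pos": [0, 0, 0.006], "roll": 0}, {"delta_pos": [0, 0, 0.006], "roll": 0}])

```text
t: 11.2
eef_pos: [422.3, 376.0, 102.6]
ee_rot: [-0.0, 1.0, 0.0, 0.001]
contact_force: [-1.4, -2.4, 10.1]
width: 0.698
finger_force: 25.0
```

Call:
arm_command(moves=[{"delta_pos": [0, 0, -0.003], "roll": 0}, {"delta_pos": [0, 0, -0.004], "roll": 0}, {"delta_pos": [0, 0, -0.004], "roll": 0}])

```text
t: 11.58
eef_pos: [422.2, 376.0, 102.6]
ee_rot: [-0.0, 1.0, 0.0, 0.0]
contact_force: [-1.1, -2.0, 5.6]
width: 0.693
finger_force: 25.0
```

Call:
arm_command(moves=[{"delta_pos": [0, 0, 0], "roll": 0}, {"delta_pos": [0, 0, 0], "roll": 0}, {"delta_pos": [0, 0, 0], "roll": 0}, {"delta_pos": [0, 0, 0], "roll": 0}, {"delta_pos": [0, 0, 0], "roll": 0}, {"delta_pos": [0, 0, -0.06], "roll": 0}, {"delta_pos": [0, 0, -0.2], "roll": 0}, {"delta_pos": [0, 0, -0.31], "roll": 0}, {"delta_pos": [0, 0, -0.31], "roll": 0}], fingers=1)

```text
t: 12.7
eef_pos: [423.2, 377.2, 182.6]
ee_rot: [0.0, 1.0, 0.002, 0.002]
contact_force: [0.5, 1.2, -0.2]
width: 0.998
finger_force: 0.0
```

Call:
arm_command(moves=[{"delta_pos": [-0.04, -0.12, 0], "roll": 0}, {"delta_pos": [-0.11, -0.3, 0], "roll": 0}, {"delta_pos": [-0.18, -0.5, 0], "roll": 0}, {"delta_pos": [-0.25, -0.7, 0], "roll": 0}, {"delta_pos": [-0.31, -0.86, 0], "roll": 0}, {"delta_pos": [-0.36, -1, 0], "roll": 0}])

```text
t: 13.45
eef_pos: [512.1, 123.8, 179.2]
ee_rot: [0.001, 1.0, -0.0, -0.001]
contact_force: [0.9, 0.1, 0.5]
width: 0.999
finger_force: 0.0
```

Call:
arm_command(moves=[{"delta_pos": [-0.06, -0.16, 0], "roll": 0}, {"delta_pos": [-0.12, -0.32, 0], "roll": 0}, {"delta_pos": [-0.17, -0.48, 0], "roll": 0}, {"delta_pos": [-0.21, -0.58, 0], "roll": 0}, {"delta_pos": [-0.222, -0.616, 0], "roll": 0}, {"delta_pos": [-0.222, -0.616, 0], "roll": 0}, {"delta_pos": [-0.222, -0.616, 0], "roll": 0}, {"delta_pos": [-0.222, -0.616, 0], "roll": 0}])

```text
t: 14.45
eef_pos: [567.3, -26.5, 179.8]
ee_rot: [-0.001, 1.0, 0.0, -0.0]
contact_force: [-0.8, -0.5, -0.0]
width: 1.001
finger_force: 0.0
```

Call:
arm_command(moves=[{"delta_pos": [0, 0, 0.07], "roll": 0}, {"delta_pos": [0, 0, 0.15], "roll": 0}, {"delta_pos": [0, 0, 0.22], "roll": 0}, {"delta_pos": [0, 0, 0.28], "roll": 0}, {"delta_pos": [0, 0, 0.304], "roll": 0}, {"delta_pos": [0, 0, 0.304], "roll": 0}, {"delta_pos": [0, 0, 0.304], "roll": 0}])

```text
t: 15.32
eef_pos: [568.0, -27.9, 104.2]
ee_rot: [-0.0, 1.0, 0.0, 0.001]
contact_force: [-0.3, 0.1, 0.3]
width: 1.001
finger_force: 0.0
```

Call:
arm_command(moves=[{"delta_pos": [0, 0, 0], "roll": 0}, {"delta_pos": [0, 0, 0], "roll": 0}, {"delta_pos": [0, 0, 0], "roll": 0}, {"delta_pos": [0, 0, 0], "roll": 0}, {"delta_pos": [0, 0, 0], "roll": 0}, {"delta_pos": [0, 0, 0], "roll": 0}, {"delta_pos": [0, 0, 0], "roll": 0}], fingers=0.72)

```text
t: 16.2
eef_pos: [567.6, -28.0, 103.7]
ee_rot: [-0.0, 1.0, 0.0, -0.0]
contact_force: [0.1, -0.5, -0.5]
width: 0.717
finger_force: 0.0
```

Call:
arm_command(moves=[{"delta_pos": [0, 0, 0], "roll": 0}, {"delta_pos": [0, 0, 0], "roll": 0}, {"delta_pos": [0, 0, 0], "roll": 0}, {"delta_pos": [0, 0, -0.01], "roll": 0}, {"delta_pos": [0, 0, -0.03], "roll": 0}, {"delta_pos": [0, 0, -0.07], "roll": 0}, {"delta_pos": [0, 0, -0.13], "roll": 0}, {"delta_pos": [0, 0, -0.19], "roll": 0}, {"delta_pos": [0, 0, -0.25], "roll": 0}, {"delta_pos": [0, 0, -0.29], "roll": 0}, {"delta_pos": [0, 0, -0.3], "roll": 0}, {"delta_pos": [0, 0, -0.3], "roll": 0}], fingers=0)

```text
t: 17.7
eef_pos: [567.4, -28.0, 178.6]
ee_rot: [-0.0, 1.0, 0.0, -0.0]
contact_force: [-0.3, -0.7, -4.0]
width: 0.695
finger_force: 25.0
```

Call:
arm_command(moves=[{"delta_pos": [0, 0.02, 0], "roll": 0}, {"delta_pos": [0, 0.06, 0], "roll": 0}, {"delta_pos": [0, 0.13, 0], "roll": 0}, {"delta_pos": [-0.01, 0.22, 0], "roll": 0}, {"delta_pos": [-0.01, 0.31, 0], "roll": 0}, {"delta_pos": [-0.01, 0.4, 0], "roll": 0}, {"delta_pos": [-0.015, 0.5, 0], "roll": 0}, {"delta_pos": [-0.02, 0.6, 0], "roll": 0}, {"delta_pos": [-0.02, 0.69, 0], "roll": 0}, {"delta_pos": [-0.025, 0.78, 0], "roll": 0}, {"delta_pos": [-0.03, 0.87, 0], "roll": 0}, {"delta_pos": [-0.03, 0.96, 0], "roll": 0}])

```text
t: 19.2
eef_pos: [574.4, 214.4, 178.6]
ee_rot: [-0.001, 1.0, 0.0, -0.0]
contact_force: [0.1, 0.9, -2.0]
width: 0.693
finger_force: 25.0
```

Call:
arm_command(moves=[{"delta_pos": [0, 0.09, 0], "roll": 0}, {"delta_pos": [-0.01, 0.18, 0], "roll": 0}, {"delta_pos": [-0.01, 0.28, 0], "roll": 0}, {"delta_pos": [-0.01, 0.38, 0], "roll": 0}, {"delta_pos": [-0.015, 0.47, 0.02], "roll": 0}, {"delta_pos": [-0.02, 0.55, 0.05], "roll": 0}, {"delta_pos": [-0.02, 0.62, 0.09], "roll": 0}, {"delta_pos": [-0.024, 0.68, 0.14], "roll": 0}, {"delta_pos": [-0.024, 0.72, 0.19], "roll": 0}, {"delta_pos": [-0.024, 0.744, 0.22], "roll": 0}, {"delta_pos": [-0.024, 0.744, 0.24], "roll": 0}, {"delta_pos": [-0.024, 0.744, 0.25], "roll": 0}])

```text
t: 20.7
eef_pos: [581.3, 397.1, 116.0]
ee_rot: [0.0, 1.0, -0.0, 0.0]
contact_force: [0.5, -0.1, -1.9]
width: 0.696
finger_force: 25.0
```

Call:
arm_command(moves=[{"delta_pos": [0, 0, 0], "roll": 0}, {"delta_pos": [0, 0, 0.01], "roll": 0}, {"delta_pos": [0, 0, 0.02], "roll": 0}, {"delta_pos": [0, 0, 0.03], "roll": 0}, {"delta_pos": [0, 0, 0.038], "roll": 0}, {"delta_pos": [0, 0, 0.044], "roll": 0}, {"delta_pos": [0, 0, 0.048], "roll": 0}, {"delta_pos": [0, 0, 0.052], "roll": 0}, {"delta_pos": [0, 0, 0.055], "roll": 0}, {"delta_pos": [0, 0, 0.055], "roll": 0}])

```text
t: 21.95
eef_pos: [581.2, 398.0, 102.8]
ee_rot: [-0.0, 1.0, 0.0, 0.0]
contact_force: [-0.3, 0.3, -0.2]
width: 0.691
finger_force: 25.0
```

Call:
arm_command(moves=[{"delta_pos": [0, 0, 0.002], "roll": 0}, {"delta_pos": [0, 0, 0.002], "roll": 0}])

```text
t: 22.2
eef_pos: [581.3, 398.1, 102.7]
ee_rot: [-0.0, 1.0, 0.0, 0.0]
contact_force: [-1.5, -1.6, 4.8]
width: 0.69
finger_force: 25.0
```

Call:
arm_command(moves=[{"delta_pos": [0, 0, 0], "roll": 0}, {"delta_pos": [0, 0, 0], "roll": 0}, {"delta_pos": [0, 0, 0], "roll": 0}, {"delta_pos": [0, 0, 0], "roll": 0}, {"delta_pos": [0, 0, 0], "roll": 0}, {"delta_pos": [0, 0, -0.06], "roll": 0}, {"delta_pos": [0, 0, -0.2], "roll": 0}, {"delta_pos": [0, 0, -0.31], "roll": 0}, {"delta_pos": [0, 0, -0.31], "roll": 0}], fingers=1)

```text
t: 23.32
eef_pos: [582.5, 399.4, 183.2]
ee_rot: [0.0, 1.0, 0.002, 0.003]
contact_force: [0.3, -0.2, 0.4]
width: 0.996
finger_force: 0.0
```

```bash
python3 - <<'E'
from h import *
im=cams.capture('scene');cv2.imwrite('pics/s2.png',cv2.resize(im[...,::-1],(784,588)))
E
```

```text
(no output)
```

View pics/s2.png

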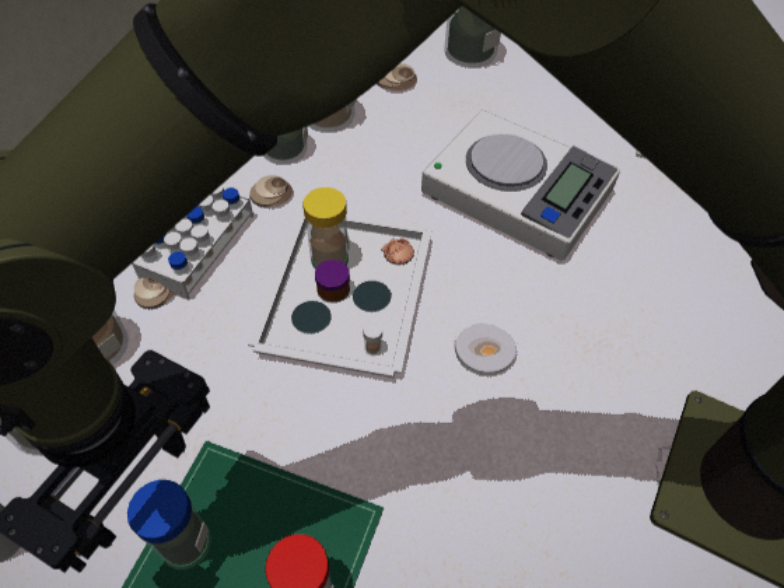

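Blue at (160,505) and red at (298,555) stand upright on the mat. Yellow, pot, vial and shell are in place. The bare pads are visible at (311,317) and (372,295).

Call:
arm_command(moves=[{"delta_pos": [-0.02, -0.12, 0], "roll": 0}, {"delta_pos": [-0.05, -0.3, 0], "roll": 0}, {"delta_pos": [-0.08, -0.5, 0], "roll": 0}, {"delta_pos": [-0.12, -0.7, 0], "roll": 0}, {"delta_pos": [-0.15, -0.86, 0], "roll": 0}, {"delta_pos": [-0.17, -0.98, 0], "roll": 0}])

```text
t: 24.12
eef_pos: [623.1, 149.9, 178.2]
ee_rot: [0.001, 1.0, -0.001, -0.001]
contact_force: [1.0, -0.1, 0.2]
width: 1.0
finger_force: 0.0
```

Call:
arm_command(moves=[{"delta_pos": [-0.03, -0.18, 0], "roll": 0}, {"delta_pos": [-0.06, -0.36, 0], "roll": 0}, {"delta_pos": [-0.1, -0.56, 0], "roll": 0}, {"delta_pos": [-0.13, -0.74, 0], "roll": 0}, {"delta_pos": [-0.146, -0.84, 0], "roll": 0}, {"delta_pos": [-0.146, -0.84, 0], "roll": 0}, {"delta_pos": [-0.146, -0.84, 0], "roll": 0}, {"delta_pos": [-0.146, -0.84, 0], "roll": 0}, {"delta_pos": [-0.146, -0.84, 0], "roll": 0}])

```text
t: 25.25
eef_pos: [660.0, -55.4, 179.5]
ee_rot: [-0.001, 1.0, 0.0, -0.0]
contact_force: [-0.2, -0.1, 0.5]
width: 1.0
finger_force: 0.0
```

Call:
arm_command(moves=[{"delta_pos": [0, 0, 0.07], "roll": 0}, {"delta_pos": [0, 0, 0.15], "roll": 0}, {"delta_pos": [0, 0, 0.22], "roll": 0}, {"delta_pos": [0, 0, 0.28], "roll": 0}, {"delta_pos": [0, 0, 0.303], "roll": 0}, {"delta_pos": [0, 0, 0.303], "roll": 0}, {"delta_pos": [0, 0, 0.303], "roll": 0}])

```text
t: 26.12
eef_pos: [660.7, -56.9, 104.4]
ee_rot: [-0.0, 1.0, 0.0, 0.001]
contact_force: [0.4, 0.4, 0.1]
width: 1.0
finger_force: 0.0
```

Call:
arm_command(moves=[{"delta_pos": [0, 0, 0], "roll": 0}, {"delta_pos": [0, 0, 0], "roll": 0}, {"delta_pos": [0, 0, 0], "roll": 0}, {"delta_pos": [0, 0, 0], "roll": 0}, {"delta_pos": [0, 0, 0], "roll": 0}, {"delta_pos": [0, 0, 0], "roll": 0}, {"delta_pos": [0, 0, 0], "roll": 0}], fingers=0.72)

```text
t: 27.0
eef_pos: [660.1, -57.2, 103.7]
ee_rot: [-0.0, 1.0, -0.0, 0.0]
contact_force: [-1.1, -1.6, 0.8]
width: 0.721
finger_force: 0.5
```

Call:
arm_command(moves=[{"delta_pos": [0, 0, 0], "roll": 0}, {"delta_pos": [0, 0, 0], "roll": 0}, {"delta_pos": [0, 0, 0], "roll": 0}, {"delta_pos": [0, 0, -0.01], "roll": 0}, {"delta_pos": [0, 0, -0.03], "roll": 0}, {"delta_pos": [0, 0, -0.07], "roll": 0}, {"delta_pos": [0, 0, -0.13], "roll": 0}, {"delta_pos": [0, 0, -0.19], "roll": 0}, {"delta_pos": [0, 0, -0.25], "roll": 0}, {"delta_pos": [0, 0, -0.29], "roll": 0}, {"delta_pos": [0, 0, -0.3], "roll": 0}, {"delta_pos": [0, 0, -0.3], "roll": 0}], fingers=0)

```text
t: 28.5
eef_pos: [659.9, -57.0, 178.5]
ee_rot: [-0.0, 1.0, -0.0, -0.0]
contact_force: [-0.1, 0.8, -3.0]
width: 0.692
finger_force: 25.0
```

Call:
arm_command(moves=[{"delta_pos": [0.008, 0.02, 0], "roll": 0}, {"delta_pos": [0.023, 0.06, 0], "roll": 0}, {"delta_pos": [0.05, 0.13, 0], "roll": 0}, {"delta_pos": [0.085, 0.22, 0], "roll": 0}, {"delta_pos": [0.12, 0.31, 0], "roll": 0}, {"delta_pos": [0.154, 0.4, 0], "roll": 0}, {"delta_pos": [0.192, 0.5, 0], "roll": 0}, {"delta_pos": [0.231, 0.6, 0], "roll": 0}, {"delta_pos": [0.265, 0.69, 0], "roll": 0}, {"delta_pos": [0.3, 0.78, 0], "roll": 0}, {"delta_pos": [0.334, 0.87, 0], "roll": 0}, {"delta_pos": [0.364, 0.946, 0], "roll": 0}])

```text
t: 30.0
eef_pos: [567.7, 182.0, 178.9]
ee_rot: [-0.001, 1.0, 0.0, -0.0]
contact_force: [-0.4, 0.4, -2.8]
width: 0.691
finger_force: 25.0
```

Call:
arm_command(moves=[{"delta_pos": [0.035, 0.09, 0], "roll": 0}, {"delta_pos": [0.069, 0.18, 0], "roll": 0}, {"delta_pos": [0.108, 0.28, 0], "roll": 0}, {"delta_pos": [0.146, 0.38, 0.02], "roll": 0}, {"delta_pos": [0.18, 0.47, 0.05], "roll": 0}, {"delta_pos": [0.21, 0.55, 0.09], "roll": 0}, {"delta_pos": [0.231, 0.6, 0.14], "roll": 0}, {"delta_pos": [0.242, 0.631, 0.19], "roll": 0}, {"delta_pos": [0.242, 0.631, 0.22], "roll": 0}, {"delta_pos": [0.242, 0.631, 0.24], "roll": 0}, {"delta_pos": [0.242, 0.631, 0.25], "roll": 0}])

```text
t: 31.38
eef_pos: [509.1, 336.3, 116.0]
ee_rot: [0.001, 1.0, -0.0, 0.0]
contact_force: [-0.1, 0.1, -2.4]
width: 0.693
finger_force: 25.0
```

Call:
arm_command(moves=[{"delta_pos": [0, 0, 0], "roll": 0}, {"delta_pos": [0, 0, 0.01], "roll": 0}, {"delta_pos": [0, 0, 0.02], "roll": 0}, {"delta_pos": [0, 0, 0.03], "roll": 0}, {"delta_pos": [0, 0, 0.038], "roll": 0}, {"delta_pos": [0, 0, 0.044], "roll": 0}, {"delta_pos": [0, 0, 0.048], "roll": 0}, {"delta_pos": [0, 0, 0.052], "roll": 0}, {"delta_pos": [0, 0, 0.056], "roll": 0}, {"delta_pos": [0, 0, 0.056], "roll": 0}])

```text
t: 32.62
eef_pos: [508.8, 337.2, 102.7]
ee_rot: [0.0, 1.0, 0.0, 0.0]
contact_force: [-0.5, -1.2, 1.7]
width: 0.694
finger_force: 25.0
```

Call:
arm_command(moves=[{"delta_pos": [0, 0, 0], "roll": 0}, {"delta_pos": [0, 0, 0], "roll": 0}, {"delta_pos": [0, 0, 0], "roll": 0}, {"delta_pos": [0, 0, 0], "roll": 0}, {"delta_pos": [0, 0, 0], "roll": 0}, {"delta_pos": [0, 0, -0.06], "roll": 0}, {"delta_pos": [0, 0, -0.2], "roll": 0}, {"delta_pos": [0, 0, -0.31], "roll": 0}, {"delta_pos": [0, 0, -0.31], "roll": 0}], fingers=1)

```text
t: 33.75
eef_pos: [509.9, 338.5, 182.8]
ee_rot: [0.0, 1.0, 0.002, 0.002]
contact_force: [0.6, 0.4, -0.4]
width: 0.998
finger_force: 0.0
```

```bash
python3 - <<'E'
from h import *
for n,roi in [('top',(215,110,355,240)),('scene',(180,140,310,275))]:
    im=cams.capture(n)
    c,s=blob(im,'purple',roi)
    for h in (.5,12): print(n,'pot',s,h,lid(n,im,'purple',47,roi,r=26,h=h)[0])
    x0,y0,x1,y1=roi;v=cv2.cvtColor(im,cv2.COLOR_RGB2HSV)[...,2]
    m=np.zeros_like(v);m[y0:y1,x0:x1]=(v[y0:y1,x0:x1]<70)
    N,l,st,ce=cv2.connectedComponentsWithStats(cv2.morphologyEx(m,cv2.MORPH_OPEN,np.ones((3,3))))
    for i in range(1,N):
        if 200<st[i,4]<1500: print(n,st[i],ray(n,ce[i],4.5))
im=cams.capture('top');cv2.imwrite('pics/t2.png',cv2.resize(im[90:300,60:480,::-1],(798,399),interpolation=cv2.INTER_CUBIC))
E
```

```text
top pot [273 153  20  20 261] 0.5 [628.2 -13.6]
top pot [273 153  20  20 261] 12 [629.5 -14.3]
scene pot [225 186  24  22 432] 0.5 [620.8  -6.3]
scene pot [225 186  24  22 432] 12 [622.5  -6.3]
scene [ 180  140   37   76 1440] [771.9 -51.2]
scene [227 201  23  14 219] [619.5  -7.5]
scene [ 180  240   43   35 1089] [622.3 141.4]
```

View pics/t2.png

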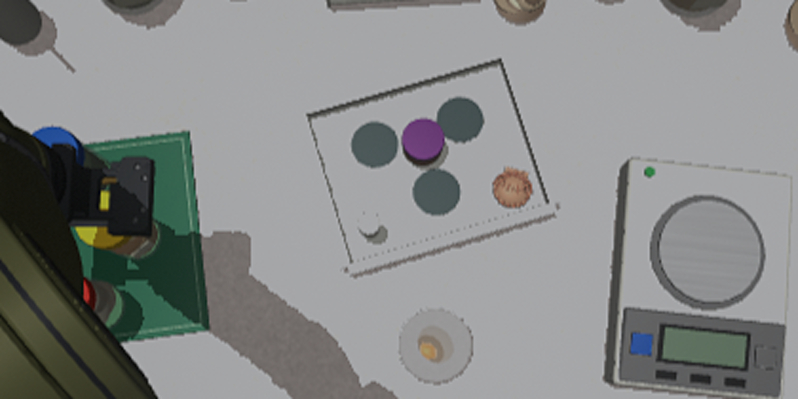

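The top picture shows red, yellow and blue's pads bare at (374,144), (460,119) and (437,191). The pot lid is at (423,140), the pan at (708,250), and the vial and shell are in place.

```bash
python3 - <<'E'
from h import *
u=lambda a:(np.array(a)+.5)/1.9-.5+np.array([60,90])
w=lambda a:(np.array(a)+.5)/1.4-.5
for k,c,z in [('red',(374,144),4.5),('blue',(437,191),4.5),('yel',(460,119),4.5),('pot',(423,140),46.5),('pan',(708,250),68)]: print(k,ray('top',u(c),z))
for k,c in [('red',(311,317)),('blue',(372,295.5))]: print('scene',k,ray('scene',w(c),4.5))
for n,c,a in [('top',(370,180),0),('scene',(0,0),0)]: pass
im=cams.capture('top')[...,:].astype(int)
h=cv2.cvtColor(im.astype(np.uint8),cv2.COLOR_RGB2HSV)
m=((h[...,2]<115)&(h[...,1]>45)).astype(np.uint8);k=np.zeros_like(m);k[130:215,225:330]=1
N,l,st,ce=cv2.connectedComponentsWithStats(m*k)
for i in range(1,N):
    if st[i,4]>60: print(st[i],ce[i],ray('top',ce[i],4.5))
E
```

```text
red [628.4  50.4]
blue [569.2 -28.5]
yel [661.8 -57.4]
pot [623.3  -9.7]
pan [ 489.5 -342.2]
scene red [624.9  48.6]
scene blue [565.3 -29.8]
[273 167  20  10  61] [282.5 172.5] [612.  -11.3]
```

Call:
arm_command(moves=[{"delta_pos": [-0.04, -0.12, 0], "roll": 0}, {"delta_pos": [-0.1, -0.3, 0], "roll": 0}, {"delta_pos": [-0.17, -0.5, 0], "roll": 0}, {"delta_pos": [-0.23, -0.7, 0], "roll": 0}, {"delta_pos": [-0.29, -0.86, 0], "roll": 0}, {"delta_pos": [-0.32, -0.96, 0], "roll": 0}])

```text
t: 34.7
eef_pos: [588.6, 93.9, 178.4]
ee_rot: [0.001, 1.0, -0.001, -0.001]
contact_force: [1.0, 0.1, -0.6]
width: 0.999
finger_force: 0.0
```

Call:
arm_command(moves=[{"delta_pos": [-0.05, -0.16, 0], "roll": 0}, {"delta_pos": [-0.1, -0.3, 0], "roll": 0}, {"delta_pos": [-0.142, -0.429, 0.02], "roll": 0}, {"delta_pos": [-0.142, -0.429, 0.08], "roll": 0}, {"delta_pos": [-0.142, -0.429, 0.18], "roll": 0}, {"delta_pos": [-0.142, -0.429, 0.3], "roll": 0}, {"delta_pos": [-0.142, -0.429, 0.4], "roll": 0}, {"delta_pos": [-0.142, -0.429, 0.45], "roll": 0}, {"delta_pos": [-0.142, -0.429, 0.45], "roll": 0}, {"delta_pos": [-0.142, -0.429, 0.45], "roll": 0}])

```text
t: 35.95
eef_pos: [624.6, -9.5, 67.9]
ee_rot: [-0.0, 1.0, 0.0, 0.001]
contact_force: [-0.4, -0.4, -0.3]
width: 1.0
finger_force: 0.0
```

Call:
arm_command(moves=[{"delta_pos": [0, 0, 0.05], "roll": 0}, {"delta_pos": [0, 0, 0.11], "roll": 0}, {"delta_pos": [0, 0, 0.16], "roll": 0}, {"delta_pos": [0, 0, 0.19], "roll": 0}, {"delta_pos": [0, 0, 0.2], "roll": 0}, {"delta_pos": [0, 0, 0.2], "roll": 0}, {"delta_pos": [0, 0, 0.2], "roll": 0}])

```text
t: 36.83
eef_pos: [624.4, -9.9, 17.6]
ee_rot: [-0.0, 1.0, 0.0, 0.0]
contact_force: [0.1, 0.4, -1.0]
width: 0.997
finger_force: 0.0
```

Call:
arm_command(moves=[{"delta_pos": [0, 0, 0], "roll": 0}, {"delta_pos": [0, 0, 0], "roll": 0}, {"delta_pos": [0, 0, 0], "roll": 0}, {"delta_pos": [0, 0, 0], "roll": 0}, {"delta_pos": [0, 0, 0], "roll": 0}, {"delta_pos": [0, 0, 0], "roll": 0}, {"delta_pos": [0, 0, 0], "roll": 0}], fingers=0.62, grip_force=15)

```text
t: 37.7
eef_pos: [624.1, -10.0, 17.2]
ee_rot: [-0.0, 1.0, 0.0, 0.0]
contact_force: [0.1, 0.3, -0.2]
width: 0.624
finger_force: 0.0
```

Call:
arm_command(moves=[{"delta_pos": [0, 0, 0], "roll": 0}, {"delta_pos": [0, 0, 0], "roll": 0}, {"delta_pos": [0, 0, 0], "roll": 0}, {"delta_pos": [0, 0, -0.01], "roll": 0}, {"delta_pos": [0, 0, -0.03], "roll": 0}, {"delta_pos": [0, 0, -0.08], "roll": 0}, {"delta_pos": [0, 0, -0.16], "roll": 0}, {"delta_pos": [0, 0, -0.26], "roll": 0}, {"delta_pos": [0, 0, -0.36], "roll": 0}, {"delta_pos": [0, 0, -0.45], "roll": 0}, {"delta_pos": [0, 0, -0.5], "roll": 0}, {"delta_pos": [0, 0, -0.5], "roll": 0}], fingers=0)

```text
t: 39.2
eef_pos: [624.8, -10.0, 143.6]
ee_rot: [-0.0, 1.0, 0.0, 0.001]
contact_force: [-0.8, -0.7, -1.7]
width: 0.575
finger_force: 15.0
```

Call:
arm_command(moves=[{"delta_pos": [0.008, -0.02, 0], "roll": 0}, {"delta_pos": [0.025, -0.06, 0], "roll": 0}, {"delta_pos": [0.054, -0.13, 0], "roll": 0}, {"delta_pos": [0.092, -0.22, 0], "roll": 0}, {"delta_pos": [0.13, -0.31, 0], "roll": 0}, {"delta_pos": [0.167, -0.4, 0], "roll": 0}, {"delta_pos": [0.21, -0.5, 0], "roll": 0}, {"delta_pos": [0.25, -0.6, 0], "roll": 0}, {"delta_pos": [0.29, -0.69, 0], "roll": 0}, {"delta_pos": [0.325, -0.78, 0], "roll": 0}, {"delta_pos": [0.363, -0.87, 0], "roll": 0}, {"delta_pos": [0.4, -0.96, 0], "roll": 0}])

```text
t: 40.7
eef_pos: [522.4, -252.2, 141.9]
ee_rot: [0.001, 1.0, -0.0, -0.001]
contact_force: [0.8, 0.3, -0.8]
width: 0.574
finger_force: 15.0
```

Call:
arm_command(moves=[{"delta_pos": [0.033, -0.08, 0], "roll": 0}, {"delta_pos": [0.067, -0.16, 0], "roll": 0}, {"delta_pos": [0.1, -0.24, 0], "roll": 0}, {"delta_pos": [0.129, -0.31, 0.02], "roll": 0}, {"delta_pos": [0.146, -0.35, 0.05], "roll": 0}, {"delta_pos": [0.152, -0.364, 0.09], "roll": 0}, {"delta_pos": [0.152, -0.364, 0.13], "roll": 0}, {"delta_pos": [0.152, -0.364, 0.17], "roll": 0}, {"delta_pos": [0.152, -0.364, 0.19], "roll": 0}, {"delta_pos": [0.152, -0.364, 0.2], "roll": 0}, {"delta_pos": [0.152, -0.364, 0.2], "roll": 0}, {"delta_pos": [0.152, -0.364, 0.2], "roll": 0}])

```text
t: 42.2
eef_pos: [486.4, -341.1, 92.5]
ee_rot: [-0.0, 1.0, -0.0, 0.0]
contact_force: [-0.3, 0.8, -1.6]
width: 0.58
finger_force: 15.0
```

```bash
python3 - <<'E'
from h import *
print(readout.get_obs()['eef_pos'])
im=cams.capture('scene');cv2.imwrite('pics/s3.png',cv2.resize(im[40:220,270:470,::-1],None,fx=3,fy=3,interpolation=cv2.INTER_CUBIC))
E
```

```text
[ 486.4 -341.1   92.5]
```

View pics/s3.png

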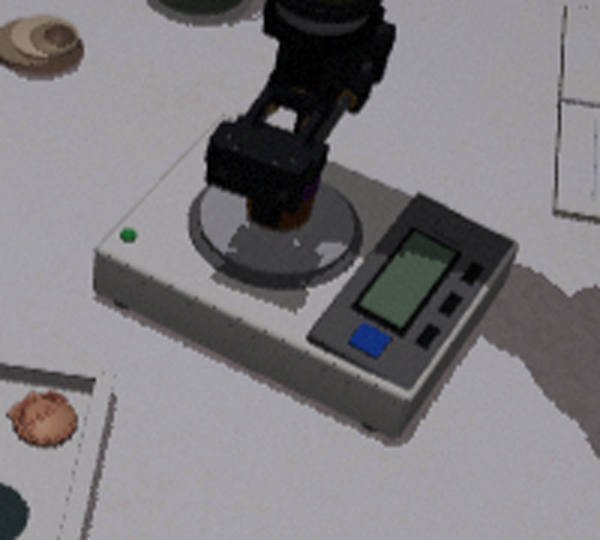

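The pot hangs about 11 mm above the pan, near its centre at crop (277,215). I'll lower it slowly.

Call:
arm_command(moves=[{"delta_pos": [0, 0, 0.01], "roll": 0}, {"delta_pos": [0, 0, 0.02], "roll": 0}, {"delta_pos": [0, 0, 0.028], "roll": 0}, {"delta_pos": [0, 0, 0.034], "roll": 0}, {"delta_pos": [0, 0, 0.038], "roll": 0}, {"delta_pos": [0, 0, 0.042], "roll": 0}, {"delta_pos": [0, 0, 0.045], "roll": 0}, {"delta_pos": [0, 0, 0.045], "roll": 0}, {"delta_pos": [0, 0, 0.045], "roll": 0}])

```text
t: 43.38
eef_pos: [486.2, -341.0, 81.1]
ee_rot: [-0.0, 1.0, -0.0, 0.0]
contact_force: [-0.9, 0.6, 1.3]
width: 0.576
finger_force: 15.0
```

Call:
arm_command(moves=[{"delta_pos": [0, 0, 0.001], "roll": 0}, {"delta_pos": [0, 0, 0.002], "roll": 0}, {"delta_pos": [0, 0, 0.002], "roll": 0}])

```text
t: 43.75
eef_pos: [486.2, -341.0, 81.0]
ee_rot: [-0.0, 1.0, -0.0, 0.0]
contact_force: [-1.6, 0.3, 6.4]
width: 0.575
finger_force: 15.0
```

Call:
arm_command(moves=[{"delta_pos": [0, 0, 0], "roll": 0}, {"delta_pos": [0, 0, 0], "roll": 0}, {"delta_pos": [0, 0, 0], "roll": 0}, {"delta_pos": [0, 0, 0], "roll": 0}, {"delta_pos": [0, 0, 0], "roll": 0}, {"delta_pos": [0, 0, 0], "roll": 0}, {"delta_pos": [0, 0, -0.06], "roll": 0}, {"delta_pos": [0, 0, -0.2], "roll": 0}, {"delta_pos": [0, 0, -0.4], "roll": 0}, {"delta_pos": [0, 0, -0.4], "roll": 0}], fingers=1, grip_force=25)

```text
t: 45.0
eef_pos: [488.9, -342.1, 185.2]
ee_rot: [0.0, 1.0, -0.002, 0.004]
contact_force: [0.1, -0.6, -0.3]
width: 0.998
finger_force: 0.0
```

Call:
arm_command(moves=[{"delta_pos": [0, 0.12, 0], "roll": 0}, {"delta_pos": [-0.01, 0.3, 0], "roll": 0}, {"delta_pos": [-0.015, 0.5, 0], "roll": 0}, {"delta_pos": [-0.02, 0.7, 0], "roll": 0}, {"delta_pos": [-0.03, 0.9, 0], "roll": 0}, {"delta_pos": [-0.03, 0.96, 0], "roll": 0}])

```text
t: 45.75
eef_pos: [493.6, -97.1, 180.6]
ee_rot: [-0.003, 1.0, 0.001, -0.0]
contact_force: [-0.9, -0.7, -0.4]
width: 1.004
finger_force: 0.0
```

Call:
arm_command(moves=[{"delta_pos": [0, 0.15, 0], "roll": 0}, {"delta_pos": [-0.01, 0.34, 0], "roll": 0}, {"delta_pos": [-0.015, 0.54, 0], "roll": 0}, {"delta_pos": [-0.02, 0.74, 0], "roll": 0}, {"delta_pos": [-0.03, 0.92, 0], "roll": 0}, {"delta_pos": [-0.03, 0.96, 0], "roll": 0}])

```text
t: 46.5
eef_pos: [501.1, 142.1, 180.5]
ee_rot: [-0.002, 1.0, 0.001, 0.0]
contact_force: [0.3, -0.1, 0.2]
width: 1.004
finger_force: 0.0
```

Call:
arm_command(moves=[{"delta_pos": [0, 0.15, 0], "roll": 0}, {"delta_pos": [-0.01, 0.34, 0], "roll": 0}, {"delta_pos": [-0.015, 0.52, 0], "roll": 0}, {"delta_pos": [-0.02, 0.67, 0], "roll": 0}, {"delta_pos": [-0.03, 0.77, 0], "roll": 0}, {"delta_pos": [-0.03, 0.793, 0], "roll": 0}, {"delta_pos": [-0.03, 0.793, 0], "roll": 0}, {"delta_pos": [-0.03, 0.793, 0], "roll": 0}, {"delta_pos": [-0.03, 0.793, 0], "roll": 0}])

```text
t: 47.62
eef_pos: [508.9, 335.8, 180.5]
ee_rot: [0.001, 1.0, -0.0, 0.0]
contact_force: [0.0, 0.8, 0.2]
width: 1.004
finger_force: 0.0
```

```bash
python3 - <<'E'
from h import *
im=cams.capture('top');cv2.imwrite('pics/t3.png',cv2.resize(im[100:320,60:490,::-1],(791,405),interpolation=cv2.INTER_CUBIC))
print(lid('top',im,'purple',110,(380,150,480,280),r=26,h=.5))
im=cams.capture('scene');print(lid('scene',im,'purple',110,(300,70,440,190),r=26,h=12))
E
```

```text
(array([ 487.5, -339.1]), array([437.9, 219.8]), array([427, 209,  23,  23, 414], dtype=int32))
(array([ 485.3, -341.3]), array([364. , 101.7]), array([353,  93,  23,  18, 329], dtype=int32))
```

View pics/t3.png

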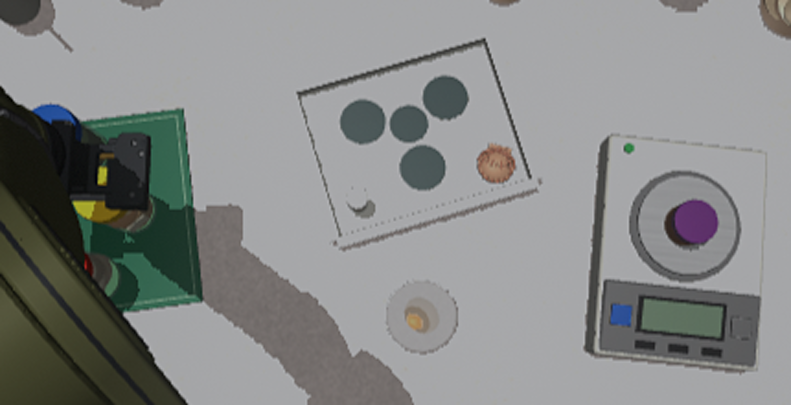

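The pot stands upright at the pan's centre; its lid at (696,221) sits to the right only through parallax. All four pads are bare, and the vial, shell and petri dish are unmoved. Next is returning yellow.

Call:
arm_command(moves=[{"delta_pos": [0, 0, 0.07], "roll": 0}, {"delta_pos": [0, 0, 0.15], "roll": 0}, {"delta_pos": [0, 0, 0.22], "roll": 0}, {"delta_pos": [0, 0, 0.28], "roll": 0}, {"delta_pos": [0, 0, 0.312], "roll": 0}, {"delta_pos": [0, 0, 0.312], "roll": 0}, {"delta_pos": [0, 0, 0.312], "roll": 0}, {"delta_pos": [0, 0, 0.312], "roll": 0}])

```text
t: 48.72
eef_pos: [508.9, 337.5, 103.1]
ee_rot: [-0.0, 1.0, 0.0, 0.001]
contact_force: [0.2, -0.1, -0.5]
width: 1.001
finger_force: 0.0
```

Call:
arm_command(moves=[{"delta_pos": [0, 0, 0], "roll": 0}, {"delta_pos": [0, 0, 0], "roll": 0}, {"delta_pos": [0, 0, 0], "roll": 0}, {"delta_pos": [0, 0, 0], "roll": 0}, {"delta_pos": [0, 0, 0], "roll": 0}, {"delta_pos": [0, 0, 0], "roll": 0}, {"delta_pos": [0, 0, 0], "roll": 0}], fingers=0.72)

```text
t: 49.6
eef_pos: [508.5, 337.1, 102.5]
ee_rot: [-0.0, 1.0, -0.0, 0.0]
contact_force: [-0.0, -0.8, 1.1]
width: 0.718
finger_force: 0.4
```

Call:
arm_command(moves=[{"delta_pos": [0, 0, 0], "roll": 0}, {"delta_pos": [0, 0, 0], "roll": 0}, {"delta_pos": [0, 0, 0], "roll": 0}, {"delta_pos": [0, 0, -0.01], "roll": 0}, {"delta_pos": [0, 0, -0.03], "roll": 0}, {"delta_pos": [0, 0, -0.07], "roll": 0}, {"delta_pos": [0, 0, -0.13], "roll": 0}, {"delta_pos": [0, 0, -0.19], "roll": 0}, {"delta_pos": [0, 0, -0.25], "roll": 0}, {"delta_pos": [0, 0, -0.29], "roll": 0}, {"delta_pos": [0, 0, -0.3], "roll": 0}, {"delta_pos": [0, 0, -0.3], "roll": 0}], fingers=0)

```text
t: 51.1
eef_pos: [508.4, 337.1, 177.4]
ee_rot: [-0.0, 1.0, -0.0, -0.0]
contact_force: [0.8, 1.0, -2.0]
width: 0.695
finger_force: 25.0
```

Call:
arm_command(moves=[{"delta_pos": [-0.008, -0.02, 0], "roll": 0}, {"delta_pos": [-0.023, -0.06, 0], "roll": 0}, {"delta_pos": [-0.05, -0.13, 0], "roll": 0}, {"delta_pos": [-0.085, -0.22, 0], "roll": 0}, {"delta_pos": [-0.12, -0.31, 0], "roll": 0}, {"delta_pos": [-0.154, -0.4, 0], "roll": 0}, {"delta_pos": [-0.192, -0.5, 0], "roll": 0}, {"delta_pos": [-0.231, -0.6, 0], "roll": 0}, {"delta_pos": [-0.265, -0.69, 0], "roll": 0}, {"delta_pos": [-0.3, -0.78, 0], "roll": 0}, {"delta_pos": [-0.334, -0.87, 0], "roll": 0}, {"delta_pos": [-0.364, -0.946, 0], "roll": 0}])

```text
t: 52.6
eef_pos: [599.9, 97.8, 177.3]
ee_rot: [0.001, 1.0, -0.001, -0.0]
contact_force: [-0.8, 0.5, -2.3]
width: 0.693
finger_force: 25.0
```

Call:
arm_command(moves=[{"delta_pos": [-0.035, -0.09, 0], "roll": 0}, {"delta_pos": [-0.069, -0.18, 0], "roll": 0}, {"delta_pos": [-0.108, -0.28, 0], "roll": 0}, {"delta_pos": [-0.146, -0.38, 0], "roll": 0}, {"delta_pos": [-0.18, -0.47, 0], "roll": 0}, {"delta_pos": [-0.21, -0.55, 0.02], "roll": 0}, {"delta_pos": [-0.231, -0.6, 0.06], "roll": 0}, {"delta_pos": [-0.242, -0.633, 0.11], "roll": 0}, {"delta_pos": [-0.242, -0.633, 0.17], "roll": 0}, {"delta_pos": [-0.242, -0.633, 0.22], "roll": 0}, {"delta_pos": [-0.242, -0.633, 0.25], "roll": 0}, {"delta_pos": [-0.242, -0.633, 0.25], "roll": 0}])

```text
t: 54.1
eef_pos: [659.6, -56.8, 114.3]
ee_rot: [-0.001, 1.0, 0.0, -0.001]
contact_force: [-0.7, -0.0, -2.2]
width: 0.691
finger_force: 25.0
```

Call:
arm_command(moves=[{"delta_pos": [0, 0, 0], "roll": 0}, {"delta_pos": [0, 0, 0.01], "roll": 0}, {"delta_pos": [0, 0, 0.02], "roll": 0}, {"delta_pos": [0, 0, 0.028], "roll": 0}, {"delta_pos": [0, 0, 0.034], "roll": 0}, {"delta_pos": [0, 0, 0.038], "roll": 0}, {"delta_pos": [0, 0, 0.042], "roll": 0}, {"delta_pos": [0, 0, 0.045], "roll": 0}, {"delta_pos": [0, 0, 0.045], "roll": 0}, {"delta_pos": [0, 0, 0.045], "roll": 0}])

```text
t: 55.35
eef_pos: [660.1, -57.4, 103.7]
ee_rot: [-0.0, 1.0, 0.0, 0.0]
contact_force: [-0.6, -0.3, -3.0]
width: 0.69
finger_force: 25.0
```

Not touching yet, so I'll creep down.

Call:
arm_command(moves=[{"delta_pos": [0, 0, 0.002], "roll": 0}, {"delta_pos": [0, 0, 0.004], "roll": 0}, {"delta_pos": [0, 0, 0.004], "roll": 0}])

```text
t: 55.72
eef_pos: [660.6, -57.5, 103.4]
ee_rot: [-0.0, 1.0, -0.0, 0.001]
contact_force: [-0.9, -0.1, 3.5]
width: 0.695
finger_force: 25.0
```

Call:
arm_command(moves=[{"delta_pos": [0, 0, 0], "roll": 0}, {"delta_pos": [0, 0, 0], "roll": 0}, {"delta_pos": [0, 0, 0], "roll": 0}, {"delta_pos": [0, 0, 0], "roll": 0}, {"delta_pos": [0, 0, 0], "roll": 0}, {"delta_pos": [0, 0, -0.06], "roll": 0}, {"delta_pos": [0, 0, -0.2], "roll": 0}, {"delta_pos": [0, 0, -0.31], "roll": 0}, {"delta_pos": [0, 0, -0.31], "roll": 0}], fingers=1)

```text
t: 56.85
eef_pos: [662.1, -57.3, 183.6]
ee_rot: [0.0, 1.0, 0.0, 0.003]
contact_force: [0.1, 0.7, -0.0]
width: 1.001
finger_force: 0.0
```

Call:
arm_command(moves=[{"delta_pos": [0.02, 0.12, 0], "roll": 0}, {"delta_pos": [0.05, 0.3, 0], "roll": 0}, {"delta_pos": [0.08, 0.5, 0], "roll": 0}, {"delta_pos": [0.12, 0.7, 0], "roll": 0}, {"delta_pos": [0.15, 0.86, 0], "roll": 0}, {"delta_pos": [0.17, 0.98, 0], "roll": 0}])

```text
t: 57.6
eef_pos: [616.2, 189.9, 179.5]
ee_rot: [-0.001, 1.0, 0.0, -0.001]
contact_force: [0.4, 1.2, -0.2]
width: 0.994
finger_force: 0.0
```

Call:
arm_command(moves=[{"delta_pos": [0.03, 0.18, 0], "roll": 0}, {"delta_pos": [0.06, 0.36, 0], "roll": 0}, {"delta_pos": [0.1, 0.56, 0], "roll": 0}, {"delta_pos": [0.13, 0.74, 0], "roll": 0}, {"delta_pos": [0.146, 0.842, 0], "roll": 0}, {"delta_pos": [0.146, 0.842, 0], "roll": 0}, {"delta_pos": [0.146, 0.842, 0], "roll": 0}, {"delta_pos": [0.146, 0.842, 0], "roll": 0}, {"delta_pos": [0.146, 0.842, 0], "roll": 0}])

```text
t: 58.72
eef_pos: [581.7, 396.5, 180.3]
ee_rot: [0.001, 1.0, -0.0, 0.0]
contact_force: [-0.1, 0.5, 0.6]
width: 0.999
finger_force: 0.0
```

Call:
arm_command(moves=[{"delta_pos": [0, 0, 0.07], "roll": 0}, {"delta_pos": [0, 0, 0.15], "roll": 0}, {"delta_pos": [0, 0, 0.22], "roll": 0}, {"delta_pos": [0, 0, 0.28], "roll": 0}, {"delta_pos": [0, 0, 0.311], "roll": 0}, {"delta_pos": [0, 0, 0.311], "roll": 0}, {"delta_pos": [0, 0, 0.311], "roll": 0}, {"delta_pos": [0, 0, 0.311], "roll": 0}])

```text
t: 59.72
eef_pos: [581.4, 398.4, 103.3]
ee_rot: [-0.0, 1.0, 0.0, 0.001]
contact_force: [0.1, -0.3, 0.1]
width: 0.999
finger_force: 0.0
```

Call:
arm_command(moves=[{"delta_pos": [0, 0, 0], "roll": 0}, {"delta_pos": [0, 0, 0], "roll": 0}, {"delta_pos": [0, 0, 0], "roll": 0}, {"delta_pos": [0, 0, 0], "roll": 0}, {"delta_pos": [0, 0, 0], "roll": 0}, {"delta_pos": [0, 0, 0], "roll": 0}, {"delta_pos": [0, 0, 0], "roll": 0}], fingers=0.72)

```text
t: 60.6
eef_pos: [581.0, 398.0, 102.5]
ee_rot: [-0.0, 1.0, 0.0, 0.0]
contact_force: [0.6, -0.3, -0.0]
width: 0.723
finger_force: 0.0
```

Call:
arm_command(moves=[{"delta_pos": [0, 0, 0], "roll": 0}, {"delta_pos": [0, 0, 0], "roll": 0}, {"delta_pos": [0, 0, 0], "roll": 0}, {"delta_pos": [0, 0, -0.01], "roll": 0}, {"delta_pos": [0, 0, -0.03], "roll": 0}, {"delta_pos": [0, 0, -0.07], "roll": 0}, {"delta_pos": [0, 0, -0.13], "roll": 0}, {"delta_pos": [0, 0, -0.19], "roll": 0}, {"delta_pos": [0, 0, -0.25], "roll": 0}, {"delta_pos": [0, 0, -0.29], "roll": 0}, {"delta_pos": [0, 0, -0.3], "roll": 0}, {"delta_pos": [0, 0, -0.3], "roll": 0}], fingers=0)

```text
t: 62.1
eef_pos: [580.8, 397.9, 177.3]
ee_rot: [-0.0, 1.0, -0.0, -0.0]
contact_force: [-0.1, -0.5, -1.7]
width: 0.693
finger_force: 25.0
```

Call:
arm_command(moves=[{"delta_pos": [0, -0.02, 0], "roll": 0}, {"delta_pos": [0, -0.06, 0], "roll": 0}, {"delta_pos": [0, -0.13, 0], "roll": 0}, {"delta_pos": [0.01, -0.22, 0], "roll": 0}, {"delta_pos": [0.01, -0.31, 0], "roll": 0}, {"delta_pos": [0.01, -0.4, 0], "roll": 0}, {"delta_pos": [0.015, -0.5, 0], "roll": 0}, {"delta_pos": [0.02, -0.6, 0], "roll": 0}, {"delta_pos": [0.02, -0.69, 0], "roll": 0}, {"delta_pos": [0.025, -0.78, 0], "roll": 0}, {"delta_pos": [0.03, -0.87, 0], "roll": 0}, {"delta_pos": [0.03, -0.96, 0], "roll": 0}])

```text
t: 63.6
eef_pos: [573.4, 156.6, 177.5]
ee_rot: [-0.0, 1.0, 0.0, 0.0]
contact_force: [-0.3, 0.6, -1.9]
width: 0.693
finger_force: 25.0
```

Call:
arm_command(moves=[{"delta_pos": [0, -0.09, 0], "roll": 0}, {"delta_pos": [0.01, -0.18, 0], "roll": 0}, {"delta_pos": [0.01, -0.28, 0], "roll": 0}, {"delta_pos": [0.01, -0.38, 0], "roll": 0}, {"delta_pos": [0.015, -0.47, 0], "roll": 0}, {"delta_pos": [0.02, -0.56, 0], "roll": 0}, {"delta_pos": [0.02, -0.64, 0.02], "roll": 0}, {"delta_pos": [0.024, -0.7, 0.06], "roll": 0}, {"delta_pos": [0.024, -0.735, 0.11], "roll": 0}, {"delta_pos": [0.024, -0.745, 0.17], "roll": 0}, {"delta_pos": [0.024, -0.745, 0.22], "roll": 0}, {"delta_pos": [0.024, -0.745, 0.25], "roll": 0}])

```text
t: 65.1
eef_pos: [567.3, -27.2, 113.8]
ee_rot: [-0.001, 1.0, 0.0, -0.001]
contact_force: [-0.3, -0.2, -2.3]
width: 0.697
finger_force: 25.0
```

Call:
arm_command(moves=[{"delta_pos": [0, 0, 0], "roll": 0}, {"delta_pos": [0, 0, 0], "roll": 0}, {"delta_pos": [0, 0, 0.01], "roll": 0}, {"delta_pos": [0, 0, 0.02], "roll": 0}, {"delta_pos": [0, 0, 0.028], "roll": 0}, {"delta_pos": [0, 0, 0.034], "roll": 0}, {"delta_pos": [0, 0, 0.038], "roll": 0}, {"delta_pos": [0, 0, 0.042], "roll": 0}, {"delta_pos": [0, 0, 0.045], "roll": 0}, {"delta_pos": [0, 0, 0.047], "roll": 0}, {"delta_pos": [0, 0, 0.047], "roll": 0}])

```text
t: 66.47
eef_pos: [567.7, -28.3, 103.4]
ee_rot: [-0.0, 1.0, 0.0, 0.0]
contact_force: [0.1, 0.4, 0.4]
width: 0.691
finger_force: 25.0
```

Call:
arm_command(moves=[{"delta_pos": [0, 0, 0.002], "roll": 0}, {"delta_pos": [0, 0, 0.002], "roll": 0}])

```text
t: 66.72
eef_pos: [567.9, -28.3, 103.3]
ee_rot: [-0.0, 1.0, -0.0, 0.0]
contact_force: [-1.6, -0.3, 6.1]
width: 0.697
finger_force: 25.0
```

Call:
arm_command(moves=[{"delta_pos": [0, 0, 0], "roll": 0}, {"delta_pos": [0, 0, 0], "roll": 0}, {"delta_pos": [0, 0, 0], "roll": 0}, {"delta_pos": [0, 0, 0], "roll": 0}, {"delta_pos": [0, 0, 0], "roll": 0}, {"delta_pos": [0, 0, -0.06], "roll": 0}, {"delta_pos": [0, 0, -0.2], "roll": 0}, {"delta_pos": [0, 0, -0.31], "roll": 0}, {"delta_pos": [0, 0, -0.31], "roll": 0}], fingers=1)

```text
t: 67.85
eef_pos: [569.3, -28.1, 183.1]
ee_rot: [0.0, 1.0, 0.0, 0.003]
contact_force: [0.1, 1.0, 0.6]
width: 1.002
finger_force: 0.0
```

Call:
arm_command(moves=[{"delta_pos": [0.04, 0.12, 0], "roll": 0}, {"delta_pos": [0.11, 0.3, 0], "roll": 0}, {"delta_pos": [0.18, 0.5, 0], "roll": 0}, {"delta_pos": [0.25, 0.7, 0], "roll": 0}, {"delta_pos": [0.31, 0.86, 0], "roll": 0}, {"delta_pos": [0.36, 1, 0], "roll": 0}])

```text
t: 68.6
eef_pos: [476.2, 223.3, 179.8]
ee_rot: [-0.001, 1.0, -0.0, -0.001]
contact_force: [0.5, 0.2, 0.0]
width: 0.998
finger_force: 0.0
```

Call:
arm_command(moves=[{"delta_pos": [0.06, 0.16, 0], "roll": 0}, {"delta_pos": [0.12, 0.32, 0], "roll": 0}, {"delta_pos": [0.17, 0.48, 0], "roll": 0}, {"delta_pos": [0.21, 0.58, 0], "roll": 0}, {"delta_pos": [0.222, 0.617, 0], "roll": 0}, {"delta_pos": [0.222, 0.617, 0], "roll": 0}, {"delta_pos": [0.222, 0.617, 0], "roll": 0}, {"delta_pos": [0.222, 0.617, 0], "roll": 0}])

```text
t: 69.6
eef_pos: [422.8, 374.5, 180.2]
ee_rot: [0.001, 1.0, -0.0, 0.0]
contact_force: [0.2, -0.1, -1.1]
width: 1.0
finger_force: 0.0
```

Call:
arm_command(moves=[{"delta_pos": [0, 0, 0.07], "roll": 0}, {"delta_pos": [0, 0, 0.15], "roll": 0}, {"delta_pos": [0, 0, 0.22], "roll": 0}, {"delta_pos": [0, 0, 0.28], "roll": 0}, {"delta_pos": [0, 0, 0.311], "roll": 0}, {"delta_pos": [0, 0, 0.311], "roll": 0}, {"delta_pos": [0, 0, 0.311], "roll": 0}, {"delta_pos": [0, 0, 0.311], "roll": 0}])

```text
t: 70.6
eef_pos: [422.3, 376.3, 103.0]
ee_rot: [-0.0, 1.0, 0.0, 0.0]
contact_force: [-0.7, 0.4, 0.2]
width: 0.999
finger_force: 0.0
```

Call:
arm_command(moves=[{"delta_pos": [0, 0, 0], "roll": 0}, {"delta_pos": [0, 0, 0], "roll": 0}, {"delta_pos": [0, 0, 0], "roll": 0}, {"delta_pos": [0, 0, 0], "roll": 0}, {"delta_pos": [0, 0, 0], "roll": 0}, {"delta_pos": [0, 0, 0], "roll": 0}, {"delta_pos": [0, 0, 0], "roll": 0}], fingers=0.72)

```text
t: 71.47
eef_pos: [422.0, 376.0, 102.5]
ee_rot: [-0.0, 1.0, 0.0, -0.0]
contact_force: [0.5, 0.8, 0.8]
width: 0.724
finger_force: 0.0
```

Call:
arm_command(moves=[{"delta_pos": [0, 0, 0], "roll": 0}, {"delta_pos": [0, 0, 0], "roll": 0}, {"delta_pos": [0, 0, 0], "roll": 0}, {"delta_pos": [0, 0, -0.01], "roll": 0}, {"delta_pos": [0, 0, -0.03], "roll": 0}, {"delta_pos": [0, 0, -0.07], "roll": 0}, {"delta_pos": [0, 0, -0.13], "roll": 0}, {"delta_pos": [0, 0, -0.19], "roll": 0}, {"delta_pos": [0, 0, -0.25], "roll": 0}, {"delta_pos": [0, 0, -0.29], "roll": 0}, {"delta_pos": [0, 0, -0.3], "roll": 0}, {"delta_pos": [0, 0, -0.3], "roll": 0}], fingers=0)

```text
t: 72.97
eef_pos: [421.9, 375.9, 177.4]
ee_rot: [-0.0, 1.0, -0.0, -0.0]
contact_force: [0.5, -0.2, -1.8]
width: 0.691
finger_force: 25.0
```

Call:
arm_command(moves=[{"delta_pos": [-0.016, -0.026, 0], "roll": 0}, {"delta_pos": [-0.049, -0.078, 0], "roll": 0}, {"delta_pos": [-0.098, -0.157, 0], "roll": 0}, {"delta_pos": [-0.155, -0.249, 0], "roll": 0}, {"delta_pos": [-0.212, -0.34, 0], "roll": 0}, {"delta_pos": [-0.269, -0.432, 0], "roll": 0}, {"delta_pos": [-0.326, -0.523, 0], "roll": 0}, {"delta_pos": [-0.384, -0.615, 0], "roll": 0}, {"delta_pos": [-0.441, -0.706, 0], "roll": 0}, {"delta_pos": [-0.498, -0.798, 0], "roll": 0}, {"delta_pos": [-0.555, -0.889, 0], "roll": 0}, {"delta_pos": [-0.612, -0.981, 0], "roll": 0}])

```text
t: 74.47
eef_pos: [575.5, 128.1, 177.0]
ee_rot: [0.001, 1.0, -0.001, -0.0]
contact_force: [0.1, 1.1, -2.9]
width: 0.688
finger_force: 25.0
```

Call:
arm_command(moves=[{"delta_pos": [-0.057, -0.092, 0], "roll": 0}, {"delta_pos": [-0.106, -0.17, 0], "roll": 0}, {"delta_pos": [-0.147, -0.235, 0], "roll": 0}, {"delta_pos": [-0.18, -0.288, 0.02], "roll": 0}, {"delta_pos": [-0.196, -0.314, 0.06], "roll": 0}, {"delta_pos": [-0.205, -0.326, 0.11], "roll": 0}, {"delta_pos": [-0.205, -0.326, 0.17], "roll": 0}, {"delta_pos": [-0.205, -0.326, 0.22], "roll": 0}, {"delta_pos": [-0.205, -0.326, 0.25], "roll": 0}, {"delta_pos": [-0.205, -0.326, 0.25], "roll": 0}])

```text
t: 75.72
eef_pos: [625.8, 49.6, 114.3]
ee_rot: [-0.0, 1.0, -0.0, -0.001]
contact_force: [-0.8, -0.4, -3.2]
width: 0.696
finger_force: 25.0
```

Call:
arm_command(moves=[{"delta_pos": [0, 0, 0], "roll": 0}, {"delta_pos": [0, 0, 0], "roll": 0}, {"delta_pos": [0, 0, 0.01], "roll": 0}, {"delta_pos": [0, 0, 0.02], "roll": 0}, {"delta_pos": [0, 0, 0.028], "roll": 0}, {"delta_pos": [0, 0, 0.034], "roll": 0}, {"delta_pos": [0, 0, 0.038], "roll": 0}, {"delta_pos": [0, 0, 0.042], "roll": 0}, {"delta_pos": [0, 0, 0.045], "roll": 0}, {"delta_pos": [0, 0, 0.047], "roll": 0}, {"delta_pos": [0, 0, 0.047], "roll": 0}])

```text
t: 77.1
eef_pos: [626.5, 49.3, 103.5]
ee_rot: [-0.0, 1.0, 0.0, 0.0]
contact_force: [-0.7, -0.6, 0.3]
width: 0.688
finger_force: 25.0
```

Call:
arm_command(moves=[{"delta_pos": [0, 0, 0.002], "roll": 0}, {"delta_pos": [0, 0, 0.002], "roll": 0}])

```text
t: 77.35
eef_pos: [626.6, 49.3, 103.5]
ee_rot: [-0.0, 1.0, -0.0, 0.0]
contact_force: [-1.7, -1.2, 5.9]
width: 0.691
finger_force: 25.0
```

Call:
arm_command(moves=[{"delta_pos": [0, 0, 0], "roll": 0}, {"delta_pos": [0, 0, 0], "roll": 0}, {"delta_pos": [0, 0, 0], "roll": 0}, {"delta_pos": [0, 0, 0], "roll": 0}, {"delta_pos": [0, 0, 0], "roll": 0}, {"delta_pos": [0, 0, -0.06], "roll": 0}, {"delta_pos": [0, 0, -0.2], "roll": 0}, {"delta_pos": [0, 0, -0.35], "roll": 0}, {"delta_pos": [0, 0, -0.4], "roll": 0}, {"delta_pos": [0, 0, -0.4], "roll": 0}], fingers=1)

```text
t: 78.6
eef_pos: [626.7, 49.3, 203.6]
ee_rot: [-0.0, 1.0, 0.0, 0.001]
contact_force: [-0.2, 0.7, -0.2]
width: 0.997
finger_force: 0.0
```

Call:
arm_command(moves=[{"delta_pos": [0.1, 0.2, 0], "roll": 0}, {"delta_pos": [0.2, 0.4, 0], "roll": 0}, {"delta_pos": [0.3, 0.6, 0], "roll": 0}, {"delta_pos": [0.4, 0.8, 0], "roll": 0}, {"delta_pos": [0.5, 1, 0], "roll": 0}, {"delta_pos": [0.5, 1, 0], "roll": 0}, {"delta_pos": [0.5, 1, 0], "roll": 0}, {"delta_pos": [0.5, 1, 0], "roll": 0}])

```text
t: 79.6
eef_pos: [502.1, 297.0, 202.0]
ee_rot: [0.001, 1.0, -0.001, -0.0]
contact_force: [0.7, 0.8, -0.3]
width: 0.998
finger_force: 0.0
```

```bash
python3 - <<'E'
from h import *
im=cams.capture('top');roi=(215,110,355,240)
for c in ['red','blue','yellow']: print(c,lid('top',im,c,135,roi,h=.5)[0])
cv2.imwrite('pics/t4.png',cv2.resize(im[90:300,190:490,::-1],(750,525),interpolation=cv2.INTER_CUBIC))
im=cams.capture('scene');cv2.imwrite('pics/s4.png',cv2.resize(im[...,::-1],(784,588)))
E
```

```text
red [626.8  50. ]
blue [567.4 -27.3]
yellow [660.5 -56.8]
```

View pics/t4.png

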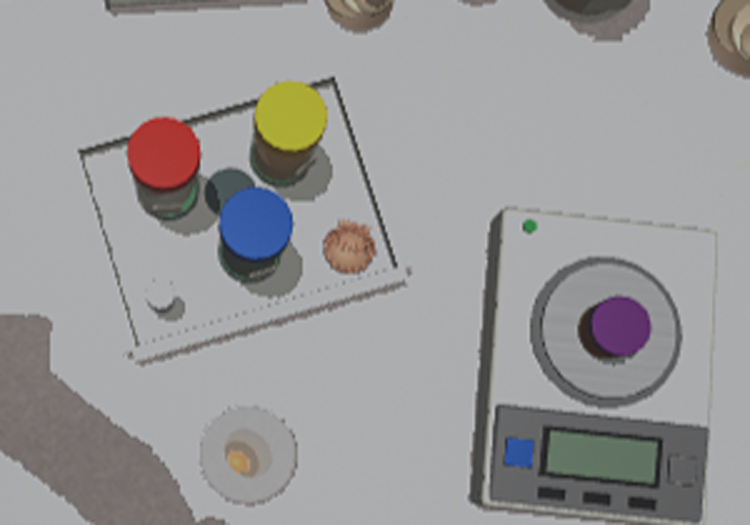

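View pics/s4.png

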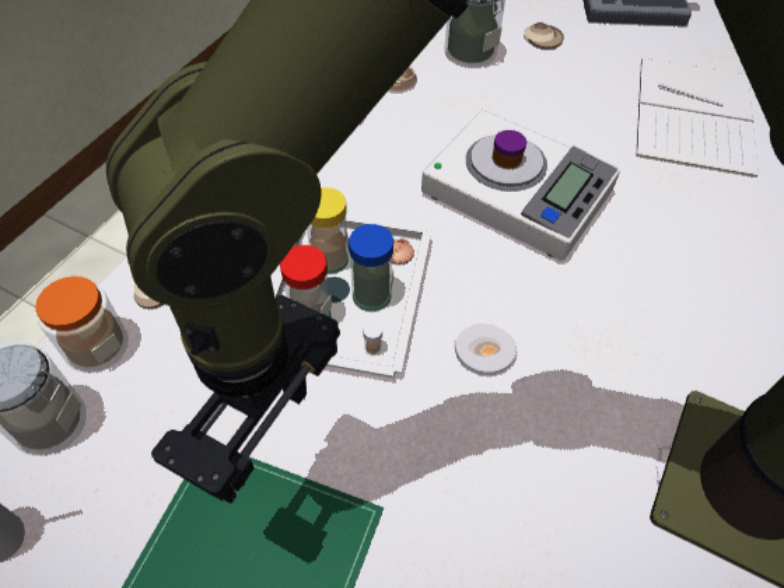

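The pictures show red, blue and yellow back upright within 1 mm of their starting readings (top view lids at (164,153), (256,223) and (290,117)). The pot stands centred on the pan, and nothing else has moved.

```bash
python3 -c "
from cell import robot
print(robot.finish_job())"
```

```text
the job is handed in; nothing more can be done
None
```

I handed the job in at about 80 s of the 144 s limit: the pot stands in the middle of the balance pan, the three jars are back upright within about 1 mm of where they started, and the vial, shell and covered dish were left where they were.

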